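Stack the drained beakers mouth-down on the storage tray

TASK

Put the washed beakers away as one straight column on the white tray: take the orange beaker off the sloping drainer, turn it fully mouth-down and set it gently on the blue beaker so that the two mouths meet rim on rim, then stand the yellow beaker, mouth-down as it is, squarely on the orange one's base. Leave the blue beaker standing where it is, let go of everything so that the column stands by itself, and do not disturb the other things on the table.

Things in the scene. Friction and masses are not known exactly. Their poses are not given: they have to be found in the camera images.
- beaker_blue: Blue straight round stoneware beaker, no handle: 64 mm outside, 90 mm tall, wall and rim 6 mm, closed flat base, about 0.2 kg. Origin: centre of the base's outer face; z runs from base to mouth. Starts standing mouth-up on the floor of the white tray (10 mm above the worktop), z axis up.
- beaker_orange: Orange straight round stoneware beaker, no handle: 64 mm outside, 90 mm tall, wall and rim 6 mm, closed flat base, about 0.2 kg. Origin: centre of the base's outer face; z runs from base to mouth. Starts lying loose in the sloping drainer, mouth at the low end towards the robot's side, z axis 35 degrees below level, its middle 74 mm above the worktop; it lifts straight out.
- beaker_yellow: Yellow straight round stoneware beaker, no handle: 64 mm outside, 90 mm tall, wall and rim 6 mm, closed flat base, about 0.2 kg. Origin: centre of the base's outer face; z runs from base to mouth. Starts standing mouth-down on the worktop, so its z axis points down and its origin is on top, 90 mm above the worktop.
- beaker_blue_rim (a point): Centre of the blue beaker's mouth, in the plane of its rim, 90 mm from its base along its z axis.
- beaker_orange_rim (a point): Centre of the orange beaker's mouth, in the plane of its rim, 90 mm from its base along its z axis.
- beaker_yellow_rim (a point): Centre of the yellow beaker's mouth, in the plane of its rim, 90 mm from its base along its z axis.
- tray: White plastic storage tray fixed to the table, 190 x 210 mm (its x, y), floor 10 mm above the worktop, edge lip 16 mm. Origin: centre of its underside; z up. The blue beaker stands on it, a spoon with wooden handle lies near its +y edge.
- drainer: Sloping drainer fixed to the table: black base plate 140 x 100 x 8 mm, two aluminium rails (10 mm thick, 44 mm apart, sloping 35 degrees down to the drainer's -x) and a low cross bar as end stop. Origin: centre of the plate's underside. It holds the orange beaker from below only: the beaker's sides (+y, -y of the drainer) and top are free for fingers.
- spoon: Spoon with brown wooden handle and steel bowl, 160 mm, lying on the tray. Bystander.
- oil_bottle: Amber oil bottle, 60 mm across, 190 mm tall, origin under its centre. Bystander.
- bowl: Steel bowl, 110 mm across, 55 mm tall, origin under its centre. Bystander.
- jar: Clear jar with steel cap, 72 mm across, 85 mm tall, origin under its centre. Bystander.
- spice_tin: Red tin with paper label, 56 mm across, 75 mm tall, origin under its centre. Bystander.
- tub: White open tub, 130 x 100 x 60 mm, origin under its centre. Bystander.
- spatula: Spatula with black handle, 200 mm, lying flat on the worktop. Bystander.
There are look-alikes about, which are no part of the job. There is more than one size of the beaker_orange; the job needs the larger. Of the things that look like the beaker_yellow, the larger one is meant.

How it is judged:
On the way, in this order (a step that is already met when the one before it is completed fails the run):
1. the orange beaker stands mouth-down on the blue one, rim on rim (axes within 5 mm), let go and at rest (angle between beaker_orange's own z axis and vertical above 3.06 rad and horizontal distance between beaker_orange_rim and beaker_blue_rim below 0.005 m and distance between beaker_orange_rim and beaker_blue_rim below 0.007 m and linear speed of beaker_orange below 0.02 m/s and contact force between the fingers and beaker_orange below 0.1 N and contact force between beaker_orange and beaker_blue above 0.5 N), for 0.2 s.
2. the yellow beaker stands mouth-down on the base of the orange one (axes within 7 mm), let go and at rest (angle between beaker_yellow's own z axis and vertical above 3.06 rad and horizontal distance between beaker_yellow_rim and beaker_orange below 0.007 m and distance between beaker_yellow_rim and beaker_orange below 0.009 m and linear speed of beaker_yellow below 0.02 m/s and contact force between the fingers and beaker_yellow below 0.1 N and contact force between beaker_yellow and beaker_orange above 0.5 N), for 0.2 s.
At the end, for the whole second after the job is handed in: Self-standing column at rest: blue upright, moved under 25 mm; orange mouth-down on it within 0.08 rad, rim centres within 5 mm sideways and 7 mm overall; yellow mouth-down on orange within 0.08 rad, its rim centre within 7 mm sideways and 9 mm overall of orange's base centre (angle between beaker_blue's own z axis and vertical below 0.08 rad and distance of beaker_blue from where it was at the start of the episode below 0.025 m and angle between each of beaker_orange, beaker_yellow's own z axis and vertical above 3.06 rad and horizontal distance between beaker_orange_rim and beaker_blue_rim below 0.005 m and distance between beaker_orange_rim and beaker_blue_rim below 0.007 m and horizontal distance between beaker_yellow_rim and beaker_orange below 0.007 m and distance between beaker_yellow_rim and beaker_orange below 0.009 m and linear speed of each of beaker_blue, beaker_orange, beaker_yellow below 0.02 m/s and contact force between beaker_orange and beaker_blue above 0.5 N and contact force between beaker_yellow and beaker_orange above 0.5 N); the robot touches nothing.
It fails at once if a beaker is slammed or pressed onto the one below with more than 30 N (contact force between beaker_orange and beaker_blue above 30 N or contact force between beaker_yellow and beaker_orange above 30 N).
It fails at once if a bystander (spoon, oil bottle, bowl, jar, tin, tub, spatula) is moved by more than 30 mm (distance of any of spoon, oil_bottle, bowl, jar, spice_tin, tub, spatula from where it was at the start of the episode above 0.03 m).
It also fails if it takes over 51 s, if anything falls off the work surface, if the arm or the gripper's body presses on something with over 40 N, if the wrist force passes 120 N, or if a joint passes its speed limit or range.

ROBOT

A 6-joint arm with a two-finger parallel gripper is mounted at the origin on the work surface. World frame = base frame: x ahead of the robot, y to its left, z up, the work surface at z = 0. Lengths are in m, angles in rad, forces in N, time in s.
With the tool pointing down it reaches from about 0.4 to 0.825 m from the base axis. Payload 7 kg.
Tool frame: the origin (TCP) lies at the very end of the fingers, on their centre line; the grasp point (between the pads) lies 19 mm behind it; z points along the fingers, y is the direction in which the jaws open and shut (so a half turn about z gives the same grasp; the last joint's range is limited). The gripper opens to 88 mm and grips with 3 to 60 N. Pads are 19 mm wide; open, the fingers measure 130 mm over their backs; the gripper's body (78 mm by 193 mm) begins 47 mm behind the grasp point.
Start: joints at [-0.963, 0.359, 0.012, 0, -1.224, -0.288], TCP at [0.212, -0.641, 0.205] pointing down, gripper open.
Joint ranges: [-3.07, 3.07], [-1.43, 2.12], [-1.02, 1.25], [-3.03, 1.67], [-3.05, -0], [-3.03, 3.03]. Speed limits (rad/s): [2.39, 2.39, 3.01, 3.14, 3.14, 3.14].

INTERFACE

Orientations are given as a rotation vector (axis times angle).
In Python, from cell import robot gives the robot as it stands.
- The arm moves only by the shell command python3 -m pendant 'ROWS'. ROWS is JSON, a list that holds one entry, the list of rows, each a list of 5 numbers: the finger opening in m, from 0 to 0.0876, then the shift along the world's x, y, z in m, then the turn about the world's z in degrees. In form: [[[grip, x, y, z, turn], ...]]. A call has 1 to 8 rows; each row shifts and turns the pose as measured when the row begins; what a row does not reach is not made up. A row lasts 1/12 s, in which the tool goes at most 41.7 mm and 7.16 degrees, less where a joint would pass 70% of its speed; a pose out of reach is approached as far as the arm can. A call is refused whole if a number of a shift passes 0.0417 or a number of a turn 7.16, either way. A call with a gripper value outside its range is refused whole. The fingers move at their own pace and stop on an object; the grip force is fixed at half the most. Time passes only in rows, so rows that do not move let the fingers close. It gives the time, the measured TCP pose, the force and the opening at its end, in the units of the state.
- robot.get_state(): the state, without advancing time (a new reading comes with each control period).
- robot.snapshot(name): name is "scene" or "top"; returns the picture (384x512x3 uint8, red, green, blue); there is no depth.
- robot.camera_info(name): a dict with "fx", "fy", "cx", "cy" (pixels), "k1" (the pictures are not rectified: a ray, as slopes to the right and down, at radius r is drawn at 1 + k1 r^2 times it, then the intrinsics apply), "rvec" (rotation vector, rad) and "tvec" (3), from world to camera coordinates, as OpenCV has them. Camera axes: x right, y down, z forward; pixel columns grow to the right and rows downward; lengths in m; the calibration is good to about 2 mm. A picture is of the moment at which its call begins. camera_info takes no time and is no camera call.
- robot.job_done(): hands the job in, once; it reports no verdict.
The state is a dict: "time_s": time; "q": joint angles; "qd": joint speeds; "effort": joint torques, N m; "eef_pos": TCP position; "orientation": TCP orientation; "force": force on the tool from outside, world axes, zero at the start; "torque": the same for the moment, N m; "gripper_width": finger opening in m.
Only numpy, scipy, OpenCV 4.12 (cv2) and the standard library are available. Lean on these libraries where they do the work, as an engineer would, in place of code of your own. Each camera call takes 0.05 s, during which the arm holds its last target. There are 200 camera calls.

## Working session

There is one attempt and no reset: what is moved stays moved. The work goes in short steps, Python scripts to look and compute and a shell command to move; the robot and the scene stay as the last step left them, time stands still between calls to the robot, and variables do not carry over. Pictures are saved under pics/ and viewed, about 8 in all and at most 12, crops included, and the job is handed in when it is done.

```bash
mkdir -p pics; ls
python3 - <<'E'
from cell import robot
import cv2,numpy as np
for n in("scene","top"):
    im=robot.snapshot(n); cv2.imwrite(f"pics/{n}0.png",im[:,:,::-1]); print(n,robot.camera_info(n))
    R=cv2.Rodrigues(np.array(robot.camera_info(n)["rvec"]))[0]; print(-R.T@np.array(robot.camera_info(n)["tvec"]))
print(robot.get_state())
E
```

```text
pics
scene {'fx': 416.9000294360341, 'fy': 416.9000294360341, 'cx': 253.53554485176628, 'cy': 194.4720074972541, 'k1': 0.03749884587929718, 'rvec': array([ 2.11190097,  0.59546444, -0.28251561]), 'tvec': array([-0.4709241 , -0.09913579,  1.6343462 ])}
[ 1.1055685  -0.96639715  0.86399061]
top {'fx': 349.86014219259494, 'fy': 349.86014219259494, 'cx': 251.53647189446855, 'cy': 189.76981014693297, 'k1': -0.10574555118338266, 'rvec': array([ 2.20096615, -2.15034882,  0.05602438]), 'tvec': array([0.00186547, 0.56056064, 1.14849794])}
[ 0.47773016 -0.00887144  1.18531617]
{'time_s': 0.1, 'q': array([-9.62946373e-01,  3.59334427e-01,  1.11696309e-02, -3.22266863e-04,
       -1.22410120e+00, -2.88129199e-01]), 'qd': array([ 0.00026423, -0.00112466,  0.00123687,  0.00199126, -0.00074223,
        0.00052912]), 'effort': array([-1.89163648e-04, -5.84160554e+01,  2.93754494e+01,  7.01556221e+00,
        1.01985218e-02, -5.14807482e-05]), 'eef_pos': array([ 0.21200459, -0.64035416,  0.20410987]), 'orientation': array([ 4.99851735e-01, -3.10120359e+00, -2.28664431e-03]), 'force': array([0.57127475, 0.87869822, 0.32276138]), 'torque': array([-0.01436352, -0.00020406, -0.06305616]), 'gripper_width': 0.08760455575683464}
```

View pics/top0.png

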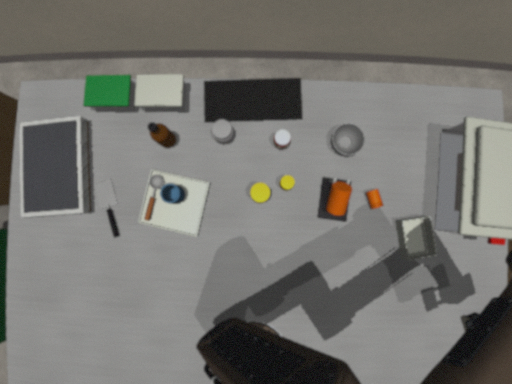

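View pics/scene0.png

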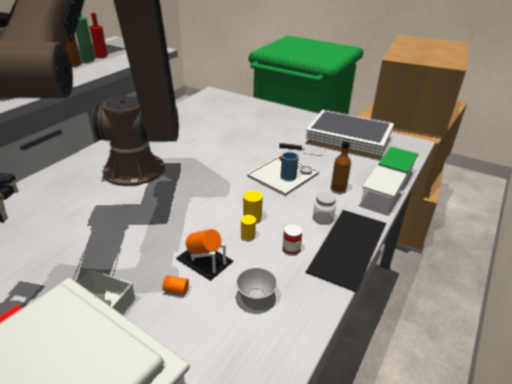

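```bash
cat > h.py <<'E'
import cv2,numpy as np
from scipy.optimize import minimize
from cell import robot
CI={n:robot.camera_info(n) for n in("scene","top")}
def proj(n,P):
    c=CI[n];R=cv2.Rodrigues(np.array(c["rvec"]))[0];p=np.atleast_2d(P)@R.T+c["tvec"]
    s=p[:,:2]/p[:,2:];s=s*(1+c["k1"]*(s**2).sum(1,keepdims=True))
    return s*c["fx"]+[c["cx"],c["cy"]]
def cyl(o,ax,r=.032,L=.09):
    ax=np.array(ax)/np.linalg.norm(ax);u=np.cross(ax,[.3,.5,.81]);u/=np.linalg.norm(u);v=np.cross(ax,u)
    t=np.linspace(0,2*np.pi,48)[:,None];c=r*(np.cos(t)*u+np.sin(t)*v)
    return np.vstack([o+c,o+c+L*ax])
S=8
def sil(n,pts,box):
    x0,y0,w,h=box
    hu=cv2.convexHull(((proj(n,pts)-[x0,y0]+.5)*S).astype(np.float32)).round().astype(np.int32)
    m=np.zeros((h*S,w*S),np.float32);cv2.fillPoly(m,[hu],1.0)
    return cv2.resize(m,(w,h),interpolation=cv2.INTER_AREA)
HUE={'blue':(98,115,90,30),'orange':(4,14,190,90),'yellow':(24,32,190,80)}
def mask(im,col,near,rad):
    h=cv2.cvtColor(im,cv2.COLOR_RGB2HSV);a,b,s,v=HUE[col]
    m=cv2.inRange(h,(a,s,v),(b,255,255));k=np.zeros_like(m);cv2.circle(k,tuple(int(i) for i in near),rad,255,-1)
    return cv2.morphologyEx(m&k,cv2.MORPH_CLOSE,np.ones((5,5)))
def fit(ims,col,model,x0,rad=30,cams=("scene","top"),step=.01):
    """model(x)->pts; maximise mask overlap, also return per-camera centroid residual"""
    D={}
    for n in cams:
        c=proj(n,model(x0)).mean(0);m=mask(ims[n],col,c,rad)
        D[n]=(m/255.,(int(c[0])-40,int(c[1])-40,80,80))
    def cost(x):
        e=0
        for n,(m,b) in D.items():
            s=sil(n,model(x),b);q=m[b[1]:b[1]+80,b[0]:b[0]+80];q=cv2.GaussianBlur(q,(0,0),1.);s=cv2.GaussianBlur(s,(0,0),1.);e+=((s-q)**2).sum()
        return e
    x0=np.array(x0,float);d=np.full(len(x0),step);d[2:]=.15 if len(x0)>2 else 0
    sim=np.vstack([x0]+[x0+np.eye(len(x0))[i]*d[i] for i in range(len(x0))])
    r=minimize(cost,x0,method='Nelder-Mead',options=dict(initial_simplex=sim,xatol=1e-5,fatol=1e-3))
    return r.x,r.fun,[m.sum()/1 for m,_ in D.values()]
def ground(n,uv,z):
    f=lambda x:((proj(n,[x[0],x[1],z])-uv)**2).sum()
    return minimize(f,[.5,0],method='Nelder-Mead').x
E
python3 - <<'E'
from h import *
ims={n:cv2.imread(f"pics/{n}0.png")[:,:,::-1].copy() for n in("scene","top")}
up=lambda z0:(lambda x:cyl(np.array([x[0],x[1],z0]),[0,0,1]))
for cams in(("scene","top"),("scene",),("top",)):
    for col,z,uv in(('blue',.01,(173,193)),('yellow',0,(260,192))):
        print(col,cams,fit(ims,col,up(z),ground("top",uv,.08),20,cams))
    def om(x):
        a=np.radians(35);ax=np.array([np.cos(x[2])*np.cos(a),np.sin(x[2])*np.cos(a),-np.sin(a)])
        return cyl(np.array([x[0],x[1],.074])-.045*ax,ax)
    for y in(np.pi-.2,):
        print('orange',cams,fit(ims,'orange',om,[*ground("top",(337,198),.08),y],24,cams))
a=cv2.resize(ims["top"][165:235,120:400],None,fx=2.8,fy=2.8,interpolation=cv2.INTER_CUBIC)
b=cv2.resize(ims["scene"][130:305,150:350],None,fx=2.2,fy=2.2,interpolation=cv2.INTER_CUBIC)
o=np.zeros((a.shape[0]+b.shape[0],max(a.shape[1],b.shape[1]),3),np.uint8);o[:a.shape[0],:a.shape[1]]=a;o[a.shape[0]:,:b.shape[1]]=b
cv2.imwrite("pics/crop1.png",o[:,:,::-1])
E
```

```text
blue ('scene', 'top') (array([0.54046117, 0.2715098 ]), np.float64(110.91474762386531), [np.float64(354.0), np.float64(299.0)])
yellow ('scene', 'top') (array([ 0.54874008, -0.01500182]), np.float64(340.35171087033484), [np.float64(281.0), np.float64(223.0)])
orange ('scene', 'top') (array([ 0.53624649, -0.26365312,  2.9512911 ]), np.float64(69.66657847533281), [np.float64(624.0), np.float64(568.0)])
blue ('scene',) (array([0.53879638, 0.2744978 ]), np.float64(43.70329069125889), [np.float64(354.0)])
yellow ('scene',) (array([ 0.54874244, -0.01800011]), np.float64(276.64662559670813), [np.float64(281.0)])
orange ('scene',) (array([ 0.53643928, -0.26423038,  2.80552049]), np.float64(26.197686809340162), [np.float64(624.0)])
blue ('top',) (array([0.54048437, 0.27094506]), np.float64(65.86288171260179), [np.float64(299.0)])
yellow ('top',) (array([ 0.54932817, -0.01265986]), np.float64(57.82129665613072), [np.float64(223.0)])
orange ('top',) (array([ 0.5351804 , -0.26324174,  3.06218538]), np.float64(27.996259620206217), [np.float64(568.0)])
```

View pics/crop1.png

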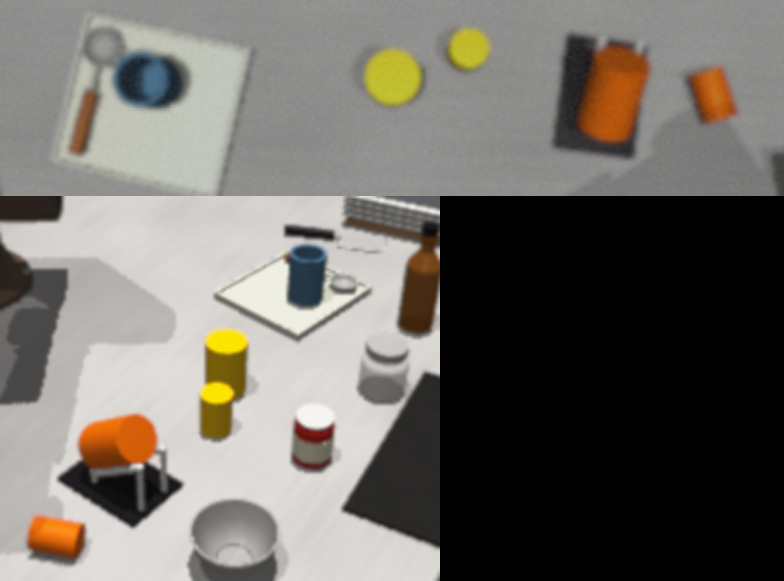

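```bash
cat >> h.py <<'E'
from scipy.spatial.transform import Rotation as Ro
def jaw():
    s=robot.get_state();R=Ro.from_rotvec(s["orientation"]).as_matrix()
    return s["eef_pos"].round(4),np.degrees(np.arctan2(R[1,1],R[0,1])).round(2),R[:,2].round(3),s["gripper_width"],s["force"].round(1),s["q"].round(2),s["time_s"]
E
python3 - <<'E'
from h import *
for uv in((322.9,177.5),(318.2,216.8),(346.8,221.1),(351.4,180.4)): print(ground("top",uv,.008))
print(jaw())
ims={n:cv2.imread(f"pics/{n}0.png")[:,:,::-1].copy() for n in("scene","top")}
for y in (2.95,3.0,3.05,3.1):
    def om(x):
        a=np.radians(35);ax=np.array([np.cos(y)*np.cos(a),np.sin(y)*np.cos(a),-np.sin(a)])
        return cyl(np.array([x[0],x[1],.074])-.045*ax,ax)
    print(y,fit(ims,'orange',om,[.536,-.264],24)[:2])
E
```

```text
[ 0.60832704 -0.22541363]
[ 0.4752703  -0.21091522]
[ 0.46279158 -0.30792892]
[ 0.60074322 -0.32286546]
(array([ 0.212 , -0.6404,  0.2041]), np.float64(108.31), array([-0.001,  0.001, -1.   ]), 0.08760455575683464, array([0.6, 0.9, 0.3]), array([-0.96,  0.36,  0.01, -0.  , -1.22, -0.29]), 0.1)
2.95 (array([ 0.53569074, -0.26386713]), np.float64(69.27575501081166))
3.0 (array([ 0.53575008, -0.26336274]), np.float64(72.699810186988))
3.05 (array([ 0.53576236, -0.2639874 ]), np.float64(79.87549690769853))
3.1 (array([ 0.53587017, -0.26314293]), np.float64(89.93466945407131))
```

```bash
python3 -m pendant '[[[0.0876,0.02,0.022,0,-6.1],[0.0876,0.027,0.029,0,-6.1],[0.0876,0.027,0.029,0,-6.1],[0.0876,0.027,0.029,0,-6.1],[0.0876,0.027,0.029,0,0],[0.0876,0.027,0.029,0,0],[0.0876,0.027,0.029,0,0],[0.0876,0.027,0.029,0,0]]]'
python3 -m pendant '[[[0.0876,0.027,0.029,0,0],[0.0876,0.027,0.029,0,0],[0.0876,0.027,0.029,0,0],[0.0876,0.025,0.029,0,0],[0.0876,0.02,0.027,0,0],[0.0876,0,0,0,0]]]'; python3 -c "from h import *;print(jaw())"
```

```text
time_s: 0.77
eef_pos: [0.4202, -0.4087, 0.1986]
orientation: [-0.218, -3.128, -0.012]
force: [1.3, 0.2, -0.3]
gripper_width: 0.087
time_s: 1.27
eef_pos: [0.554, -0.2517, 0.1969]
orientation: [-0.211, -3.127, -0.014]
force: [-0.6, -0.5, -0.0]
gripper_width: 0.088
(array([ 0.554 , -0.2517,  0.1969]), np.float64(82.29), array([-0.007,  0.01 , -1.   ]), 0.08799797276960965, array([-0.6, -0.5, -0. ]), array([-0.11,  0.26, -0.14, -0.01, -1.18, -1.59]), 1.2667)
```

```bash
python3 -m pendant '[[[0.0876,0.0024,-0.014,0,1.5],[0.0876,0,0,-0.03,0],[0.0876,0,0,-0.03,0],[0.0876,0,0,-0.03,0],[0.0876,0,0,-0.02,0],[0.0876,0,0,-0.01,0],[0.0876,0,0,0,0]]]'
python3 -c "
from h import *
print(jaw());im=robot.snapshot('scene');im2=robot.snapshot('top')
a=np.hstack([cv2.resize(im[190:310,130:270],(420,360),interpolation=2),cv2.resize(im2[150:270,270:400],(390,360),interpolation=2)[:,:380]])
cv2.imwrite('pics/g1.png',a[:,:,::-1])"
```

```text
time_s: 1.85
eef_pos: [0.5584, -0.2619, 0.0719]
orientation: [-0.156, -3.131, -0.014]
force: [0.3, -0.4, -0.6]
gripper_width: 0.0875
(array([ 0.5584, -0.2619,  0.0719]), np.float64(84.28), array([-0.007,  0.009, -1.   ]), 0.08752126666128116, array([ 0.3, -0.4, -0.6]), array([-0.13,  0.38, -0.28, -0.01, -0.92, -1.54]), 1.85)
```

View pics/g1.png

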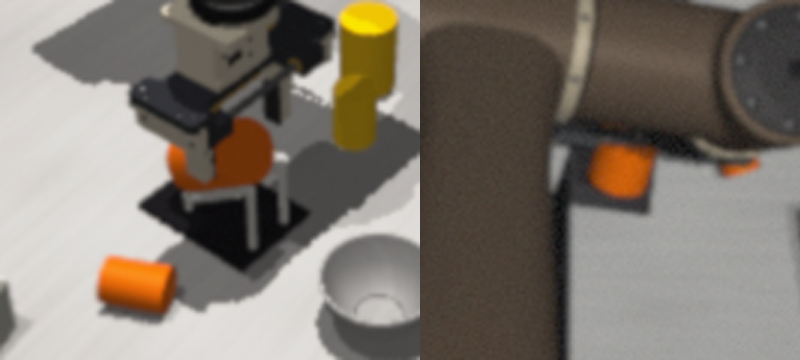

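```bash
python3 -m pendant '[[[0.0876,0,-0.003,0,0],[0.05,0,0,0,0],[0.05,0,0,0,0],[0.05,0,0,0,0],[0.05,0,0,0,0],[0.05,0,0,0,0],[0.05,0,0,0,0],[0.05,0,0,0,0]]]'
python3 -m pendant '[[[0.05,-0.006,0.0007,0.0025,0],[0.05,-0.006,0.0007,0.0022,0],[0.05,-0.006,0.0007,0.0015,0]]]'
python3 -c "
from h import *
print(jaw());im=robot.snapshot('scene')
cv2.imwrite('pics/g2.png',cv2.resize(im[190:310,130:270],(700,600),interpolation=2)[:,:,::-1])"
```

```text
time_s: 2.62
eef_pos: [0.5635, -0.2674, 0.082]
orientation: [0.155, 3.131, 0.009]
force: [0.7, -0.6, -1.1]
gripper_width: 0.0595
time_s: 2.87
eef_pos: [0.5478, -0.2658, 0.0896]
orientation: [0.153, 3.126, 0.007]
force: [1.9, -0.7, 2.6]
gripper_width: 0.0596
(array([ 0.5478, -0.2658,  0.0896]), np.float64(84.4), array([ 0.012,  0.004, -1.   ]), 0.059553735861046696, array([ 1.9, -0.7,  2.6]), array([-0.13,  0.34, -0.29, -0.01, -0.92, -1.53]), 2.8667)
```

View pics/g2.png

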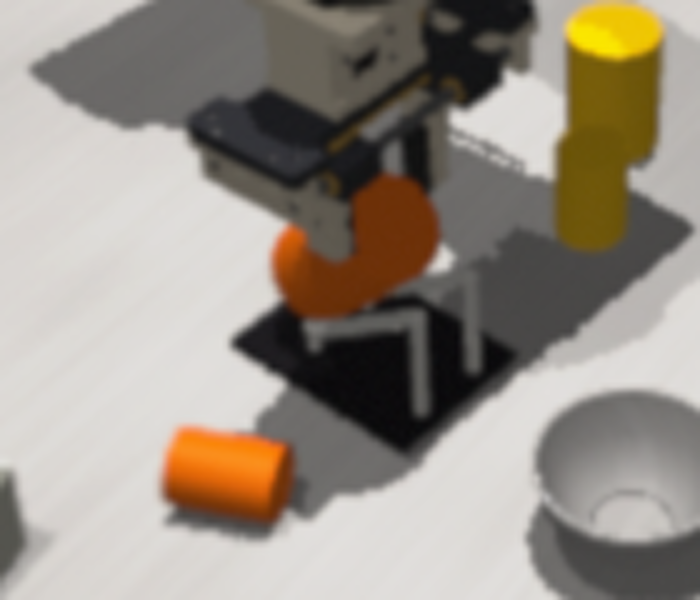

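```bash
python3 -m pendant '[[[0.05,0.006,-0.0007,-0.002,0],[0.05,0.006,-0.0007,-0.003,0],[0.0876,0.001,-0.0002,-0.001,0],[0.0876,0,0,0,0],[0.0876,0,0,0,0],[0.0876,0,0,0,0]]]'
python3 -c "
from h import *
print(jaw());im=robot.snapshot('scene')
cv2.imwrite('pics/g3.png',im[:,:,::-1])
def om(x):
    a=x[2];y=3.033;ax=np.array([np.cos(y)*np.cos(a),np.sin(y)*np.cos(a),-np.sin(a)])
    return cyl(np.array([x[0],x[1],.074])-.045*ax,ax)
print(fit({'scene':im},'orange',om,[.536,-.264,.6],26,('scene',)))"
```

```text
time_s: 3.42
eef_pos: [0.5589, -0.2666, 0.0826]
orientation: [0.154, 3.129, 0.009]
force: [-1.0, -0.3, -1.0]
gripper_width: 0.0811
(array([ 0.5589, -0.2666,  0.0826]), np.float64(84.35), array([ 0.009,  0.005, -1.   ]), 0.08112403449797527, array([-1. , -0.3, -1. ]), array([-0.13,  0.37, -0.27, -0.01, -0.92, -1.53]), 3.4167)
(array([ 0.53910284, -0.26561894,  0.6952431 ]), np.float64(195.4749747317266), [np.float64(451.0)])
```

```bash
python3 -m pendant '[[[0.0876,0,0,0,0],[0.0876,0.0016,-0.0004,-0.007,0],[0.0876,0,0,-0.007,0],[0.0876,0,0,0,0]]]'
for i in 1 2; do python3 -m pendant '[[[0.05,0,0,0,0],[0.05,0,0,0,0]]]'; done
python3 -m pendant '[[[0.05,0,0,0,0]]]';python3 -m pendant '[[[0.05,0,0,0,0]]]'; python3 -m pendant '[[[0.05,0,0,0,0],[0.05,0,0,0,0]]]'
```

```text
time_s: 3.8
eef_pos: [0.5599, -0.2668, 0.067]
orientation: [0.155, 3.13, 0.01]
force: [0.2, -0.2, -0.5]
gripper_width: 0.0877
time_s: 3.97
eef_pos: [0.5593, -0.2668, 0.0659]
orientation: [0.155, 3.132, 0.01]
force: [0.3, 0.8, 0.4]
gripper_width: 0.0793
time_s: 4.13
eef_pos: [0.5593, -0.2668, 0.0658]
orientation: [0.155, 3.132, 0.01]
force: [0.0, -0.5, -0.5]
gripper_width: 0.0665
time_s: 4.22
eef_pos: [0.5591, -0.2671, 0.066]
orientation: [0.155, 3.133, 0.009]
force: [-0.5, -0.9, 0.6]
gripper_width: 0.0642
time_s: 4.3
eef_pos: [0.559, -0.2672, 0.0661]
orientation: [0.155, 3.133, 0.009]
force: [0.8, 0.2, -1.0]
gripper_width: 0.0641
time_s: 4.47
eef_pos: [0.5589, -0.2671, 0.0661]
orientation: [0.155, 3.132, 0.01]
force: [0.3, -0.6, -0.7]
gripper_width: 0.064
```

```bash
python3 -m pendant '[[[0.05,-0.0057,0.0006,0.0028,0],[0.05,-0.0057,0.0006,0.0024,0],[0.05,-0.006,0.0006,0.0018,0],[0.05,-0.006,0.0006,0.0015,0],[0.05,-0.006,0.0006,0.001,0],[0.05,-0.006,0.0006,0.0005,0]]]'
python3 -c "
from h import *
print(jaw());im=robot.snapshot('scene')
cv2.imwrite('pics/g4.png',cv2.resize(im[190:310,130:270],(560,480),interpolation=2)[:,:,::-1])"
```

```text
time_s: 4.97
eef_pos: [0.5269, -0.2639, 0.0802]
orientation: [0.152, 3.12, 0.006]
force: [3.2, 0.4, 2.5]
gripper_width: 0.0636
(array([ 0.5269, -0.2639,  0.0802]), np.float64(84.42), array([ 0.018,  0.003, -1.   ]), 0.06362434527546167, array([3.2, 0.4, 2.5]), array([-0.14,  0.32, -0.35, -0.01, -0.88, -1.53]), 4.9667)
```

View pics/g4.png

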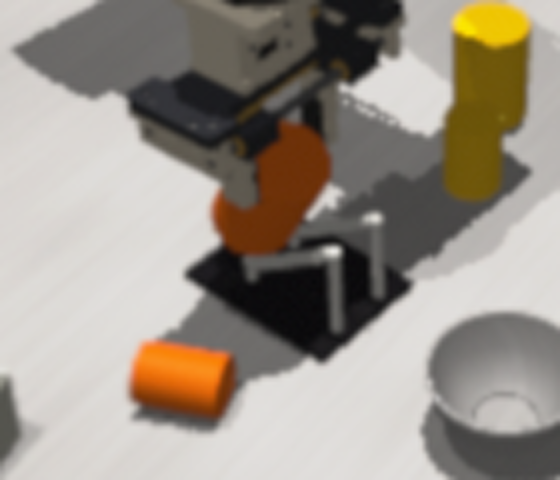

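```bash
python3 -m pendant '[[[0.05,-0.006,0.0006,0,0],[0.05,-0.006,0.0006,-0.0005,0],[0.05,-0.006,0.0006,-0.001,0],[0.05,-0.006,0.0006,-0.0015,0],[0.05,-0.006,0.0006,-0.002,0],[0.05,0,0,0,0]]]'
python3 -c "
from h import *
print(jaw());im=robot.snapshot('scene')
cv2.imwrite('pics/g5.png',cv2.resize(im[190:310,130:270],(560,480),interpolation=2)[:,:,::-1])"
```

```text
time_s: 5.52
eef_pos: [0.4969, -0.2609, 0.0814]
orientation: [0.149, 3.11, 0.003]
force: [1.7, -0.5, -0.5]
gripper_width: 0.0637
(array([ 0.4969, -0.2609,  0.0814]), np.float64(84.53), array([ 0.028,  0.001, -1.   ]), 0.06369869798300609, array([ 1.7, -0.5, -0.5]), array([-0.14,  0.27, -0.42, -0.01, -0.85, -1.52]), 5.5167)
```

View pics/g5.png

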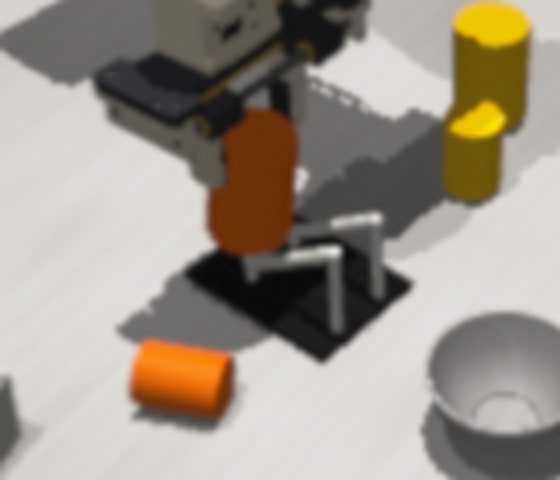

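```bash
python3 -m pendant '[[[0.05,0,0,0.015,0],[0.05,0,0,0.025,0],[0.05,0,0,0.025,0],[0.05,-0.008,0.02,0.015,0],[0.05,-0.012,0.03,0,0],[0.05,-0.012,0.03,0,0],[0.05,-0.012,0.03,0,0],[0.05,-0.004,0.02,0,0]]]'
python3 -m pendant '[[[0.05,0,0,-0.02,0],[0.05,0,0,-0.03,0],[0.05,0,0,-0.025,0],[0.05,0,0,-0.012,0],[0.05,0,0,-0.006,0]]]'
for i in 1 2 3; do python3 -m pendant '[[[0.05,0,0,-0.003,0]]]'; done
python3 -c "
from h import *
print(jaw())
im=robot.snapshot('scene')
cv2.imwrite('pics/g6.png',cv2.resize(im[160:300,110:270],(640,560),interpolation=2)[:,:,::-1])"
```

```text
time_s: 6.23
eef_pos: [0.4318, -0.1285, 0.154]
orientation: [-0.168, -3.132, -0.01]
force: [0.1, 0.3, -2.7]
gripper_width: 0.0635
time_s: 6.65
eef_pos: [0.4228, -0.1247, 0.0569]
orientation: [-0.162, -3.125, -0.011]
force: [0.1, 0.7, -1.0]
gripper_width: 0.0638
time_s: 6.73
eef_pos: [0.4234, -0.1253, 0.0547]
orientation: [-0.159, -3.125, -0.008]
force: [-4.1, 1.6, 47.9]
gripper_width: 0.064
time_s: 6.82
eef_pos: [0.4268, -0.1258, 0.0547]
orientation: [-0.155, -3.13, -0.006]
force: [-3.4, 4.3, 44.0]
gripper_width: 0.0636
time_s: 6.9
eef_pos: [0.4304, -0.1261, 0.0549]
orientation: [-0.151, -3.136, -0.005]
force: [-2.5, 2.6, 27.8]
gripper_width: 0.0641
(array([ 0.4304, -0.1261,  0.0549]), np.float64(84.47), array([-0.002,  0.003, -1.   ]), 0.06410782349200866, array([-2.5,  2.6, 27.8]), array([ 0.15,  0.15, -0.67, -0.  , -0.75, -1.82]), 6.9)
```

View pics/g6.png

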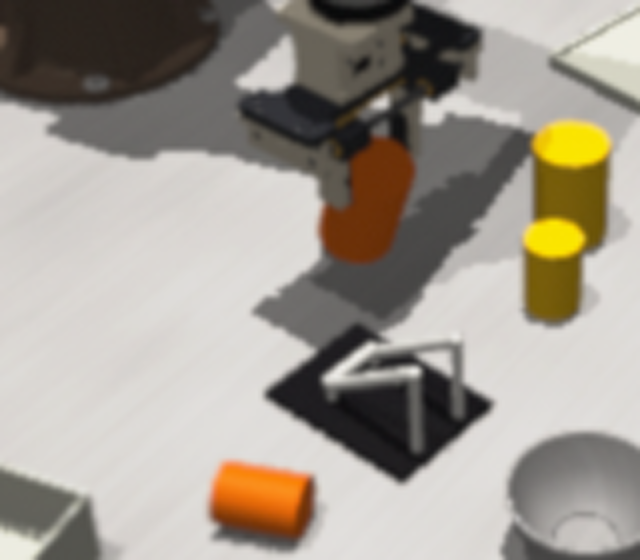

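```bash
python3 -m pendant '[[[0.05,-0.006,0,0.001,0],[0.05,-0.006,0,0,0],[0.05,-0.006,0,-0.001,0],[0.05,-0.006,0,-0.002,0]]]'
python3 -m pendant '[[[0.05,-0.004,0,-0.002,0],[0.05,0,0,0,0]]]'
python3 -c "
from h import *
print(jaw())
im=robot.snapshot('scene')
cv2.imwrite('pics/g7.png',cv2.resize(im[160:300,110:270],(640,560),interpolation=2)[:,:,::-1])"
```

```text
time_s: 7.28
eef_pos: [0.4068, -0.1265, 0.0548]
orientation: [0.152, 3.138, 0.005]
force: [-1.8, 4.0, 16.2]
gripper_width: 0.0634
time_s: 7.45
eef_pos: [0.4038, -0.1262, 0.0546]
orientation: [0.15, 3.133, 0.005]
force: [0.2, 0.8, -0.3]
gripper_width: 0.0643
(array([ 0.4038, -0.1262,  0.0546]), np.float64(84.51), array([ 0.006,  0.003, -1.   ]), 0.06427887203824353, array([ 0.2,  0.8, -0.3]), array([ 0.17,  0.11, -0.73, -0.  , -0.73, -1.83]), 7.45)
```

View pics/g7.png

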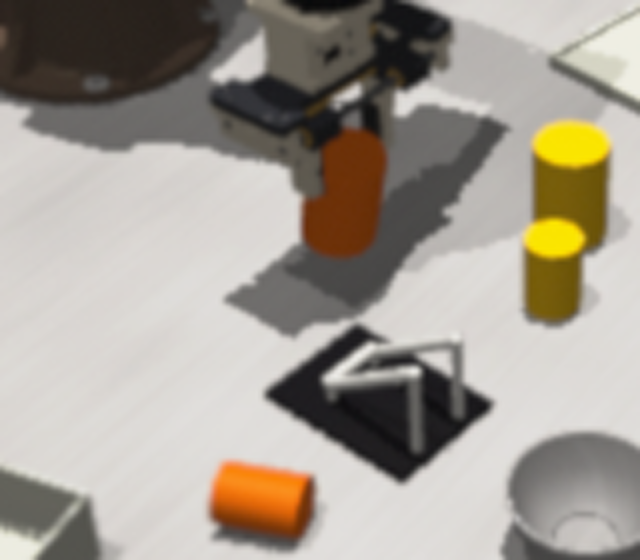

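```bash
python3 -m pendant '[[[0.0876,0,0,0,0],[0.0876,0,0,0,0],[0.0876,0,0,0,0],[0.0876,0,0,0,0],[0.0876,0,0,0,0],[0.0876,0,0,0.02,0],[0.0876,0,0,0.03,0],[0.0876,0,0,0.03,7]]]'
cat >> h.py <<'E'
up=lambda z0:(lambda x:cyl(np.array([x[0],x[1],z0]),[0,0,1]))
E
python3 -c "
from h import *
print(jaw())
im=robot.snapshot('scene')
cv2.imwrite('pics/g8.png',cv2.resize(im[160:300,110:270],(640,560),interpolation=2)[:,:,::-1])
def tl(x):
    ax=np.array([np.cos(x[2])*np.cos(3.033),np.cos(x[2])*np.sin(3.033),-np.sin(x[2])]);return cyl(np.array([x[0],x[1],.045])-.045*ax,ax)
HUE['orange']=(3,14,170,40)
print(fit({'scene':im},'orange',tl,[.41,-.126,1.57],30,('scene',)))
print(fit({'scene':im},'orange',up(0),[.41,-.126],30,('scene',)))
HUE['yellow']=(22,34,170,40)
print(fit({'scene':im},'yellow',up(0),[.549,-.016],16,('scene',)))
ims={'scene':cv2.imread('pics/scene0.png')[:,:,::-1].copy(),'top':cv2.imread('pics/top0.png')[:,:,::-1].copy()}
for c in (('scene',),('top',),('scene','top')): print(fit(ims,'yellow',up(0),[.549,-.016],16,c))
"
```

```text
time_s: 8.17
eef_pos: [0.3938, -0.1273, 0.1287]
orientation: [0.034, -3.125, -0.0]
force: [1.7, -0.4, -0.0]
gripper_width: 0.0878
(array([ 0.3938, -0.1273,  0.1287]), np.float64(91.24), array([-0.016,  0.   , -1.   ]), 0.08775117396173579, array([ 1.7, -0.4, -0. ]), array([ 0.17, -0.  , -0.63, -0.  , -0.96, -1.71]), 8.1667)
(array([ 0.39014208, -0.12086276,  1.54102924]), np.float64(27.97834077643454), [np.float64(530.0)])
(array([ 0.38966741, -0.12025425]), np.float64(27.192420539449902), [np.float64(530.0)])
(array([ 0.5478921 , -0.01129203]), np.float64(26.92814750249994), [np.float64(517.0)])
(array([ 0.54825097, -0.01189032]), np.float64(28.092607216683103), [np.float64(514.0)])
(array([ 0.5492817 , -0.01281891]), np.float64(24.615819315777667), [np.float64(268.0)])
(array([ 0.54825357, -0.01258742]), np.float64(53.654781042275836), [np.float64(514.0), np.float64(268.0)])
```

```bash
python3 -m pendant '[[[0.0876,0,0.001,0,7],[0.0876,0,0.001,0,7],[0.0876,0,0.001,0,7],[0.0876,0,0,0,7],[0.0876,0,0,0,7],[0.0876,0,0,0,7],[0.0876,0,0,0,7],[0.0876,0,0,0,7]]]'
python3 -m pendant '[[[0.0876,0,0,0,7],[0.0876,0,0,0,7],[0.0876,0,0,0,7],[0.0876,0,0,0,5],[0.0876,0,0,0,0]]]'
python3 -c "
from h import *
print(jaw())"
```

```text
time_s: 8.88
eef_pos: [0.398, -0.1246, 0.1367]
orientation: [1.542, -2.733, 0.002]
force: [0.0, 0.2, 0.2]
gripper_width: 0.0876
time_s: 9.3
eef_pos: [0.3966, -0.1248, 0.135]
orientation: [2.137, -2.294, 0.001]
force: [-0.1, -0.1, 0.1]
gripper_width: 0.0877
(array([ 0.3966, -0.1248,  0.135 ]), np.float64(175.95), array([-0.004, -0.004, -1.   ]), 0.08769007102059216, array([-0.1, -0.1,  0.1]), array([ 0.18, -0.02, -0.63,  0.  , -0.96, -0.25]), 9.3)
```

```bash
python3 -m pendant '[[[0.0876,-0.005,0.002,-0.02,0],[0.0876,0,0,-0.03,0],[0.0876,0,0,-0.03,0],[0.0876,0,0,-0.008,0],[0.05,0,0,0,0],[0.05,0,0,0,0],[0.05,0,0,0,0],[0.05,0,0,0,0]]]'
python3 -m pendant '[[[0.05,0,0,0,0],[0.05,0,0,0,0],[0.05,0,0,0,0]]]'
python3 -c "
from h import *
print(jaw())"
```

```text
time_s: 9.97
eef_pos: [0.3921, -0.1231, 0.0453]
orientation: [2.115, -2.317, 0.004]
force: [-0.4, -0.8, 1.3]
gripper_width: 0.0661
time_s: 10.22
eef_pos: [0.3935, -0.1229, 0.0471]
orientation: [2.116, -2.321, 0.007]
force: [-0.2, -0.7, -1.8]
gripper_width: 0.0631
(array([ 0.3935, -0.1229,  0.0471]), np.float64(174.71), array([ 0.002, -0.004, -1.   ]), 0.06311075989501552, array([-0.2, -0.7, -1.8]), array([ 0.19,  0.1 , -0.76,  0.01, -0.71, -0.28]), 10.2167)
```

```bash
python3 -m pendant '[[[0.0876,0,0,0,0],[0.0876,0,0,0,0],[0.0876,0,0,0,0],[0.0876,0,0,0,0],[0.0876,0,0,0,-7],[0.0876,0,0,0,-7],[0.0876,0,0,0,-7],[0.0876,0,0,0,-7]]]'
python3 -m pendant '[[[0.0876,0,0,0,-7],[0.0876,0,0,0,-7],[0.0876,0,0,0,-7],[0.0876,0,0,0,-7],[0.0876,0,0,0,-7],[0.0876,0,0,0,-7],[0.0876,0,0,0,-7],[0.0876,0,0,0,-7]]]'
python3 -c "
from h import *
print(jaw())"
```

```text
time_s: 10.88
eef_pos: [0.3953, -0.1227, 0.0488]
orientation: [-1.478, 2.771, -0.011]
force: [-0.4, 0.7, 0.4]
gripper_width: 0.0876
time_s: 11.55
eef_pos: [0.3963, -0.1227, 0.0493]
orientation: [-0.031, -3.14, 0.011]
force: [-0.3, -0.6, 0.5]
gripper_width: 0.0879
(array([ 0.3963, -0.1227,  0.0493]), np.float64(88.86), array([-0.002, -0.007, -1.   ]), 0.08786882595837936, array([-0.3, -0.6,  0.5]), array([ 0.19,  0.1 , -0.75,  0.01, -0.72, -1.79]), 11.55)
```

```bash
python3 -m pendant '[[[0.0876,-0.0028,0,-0.003,0.8],[0.05,0,0,0,0],[0.05,0,0,0,0],[0.05,0,0,0,0],[0.05,0,0,0,0],[0.05,0,0,0,0],[0.05,0,0,0,0],[0.05,0,0,0,0]]]'
python3 -c "
from h import *
print(jaw())
HUE['orange']=(3,14,170,40)
print(fit({'scene':robot.snapshot('scene')},'orange',up(0),[.39,-.123],30,('scene',)))"
```

```text
time_s: 12.22
eef_pos: [0.3934, -0.1227, 0.046]
orientation: [0.009, -3.14, 0.012]
force: [-0.4, -0.5, -0.4]
gripper_width: 0.064
(array([ 0.3934, -0.1227,  0.046 ]), np.float64(90.34), array([-0.001, -0.007, -1.   ]), 0.06403608432015225, array([-0.4, -0.5, -0.4]), array([ 0.19,  0.1 , -0.76,  0.01, -0.71, -1.76]), 12.2167)
(array([ 0.39588928, -0.12079418]), np.float64(111.634222988081), [np.float64(440.0)])
```

```bash
python3 -m pendant '[[[0.0876,0,0,0,0],[0.0876,0,0,0,0],[0.0876,0,0,0,0],[0.0876,0,0,0,0],[0.0876,0,0,0.03,0],[0.0876,0,0,0.035,0],[0.0876,0,0.01,0.035,0],[0.0876,0.013,0.035,0.02,0]]]'
python3 -m pendant '[[[0.0876,0.0133,0.037,0,0],[0.0876,0.0133,0.037,0,0],[0.0876,0.0133,0.037,0,0],[0.0876,0.0133,0.037,0,0],[0.0876,0.0133,0.037,0,0],[0.0876,0.0133,0.037,0,0],[0.0876,0.0133,0.037,0,0],[0.0876,0.0133,0.037,0,0]]]'
python3 -c "
from h import *
print(jaw())
im={n:robot.snapshot(n) for n in('scene','top')}
HUE['orange']=(3,14,170,40);HUE['yellow']=(22,34,170,40)
for c in (('scene',),('top',)):
  print(fit(im,'orange',up(0),[.39,-.123],30,c));print(fit(im,'yellow',up(0),[.549,-.012],16,c))"
```

```text
time_s: 12.93
eef_pos: [0.3992, -0.0804, 0.1654]
orientation: [0.002, -3.125, 0.014]
force: [1.8, -0.0, -0.6]
gripper_width: 0.0877
time_s: 13.6
eef_pos: [0.5105, 0.2299, 0.1749]
orientation: [0.003, 3.141, -0.003]
force: [0.8, -0.2, 0.7]
gripper_width: 0.0882
(array([0.5105, 0.2299, 0.1749]), np.float64(89.88), array([ 0.001, -0.002, -1.   ]), 0.08818705815512315, array([ 0.8, -0.2,  0.7]), array([ 0.77,  0.19, -0.29,  0.  , -1.09, -2.35]), 13.6)
(array([ 0.39281459, -0.12250342]), np.float64(137.86689240596206), [np.float64(402.0)])
(array([ 0.54792917, -0.01131574]), np.float64(27.466732751852405), [np.float64(516.0)])
(array([ 0.39413782, -0.12185214]), np.float64(280.1460795659002), [np.float64(40.0)])
(array([ 0.54908417, -0.01304464]), np.float64(22.425237611899647), [np.float64(271.0)])
```

```bash
python3 -m pendant '[[[0.0876,0.015,0.02,-0.01,0],[0.0876,0.0135,0.0215,-0.02,0],[0.0876,0,0,-0.025,0],[0.0876,0,0,-0.025,0],[0.0876,0,0,-0.025,0],[0.0876,0,0,-0.015,0],[0.0876,0,0,-0.008,0],[0.0876,0,0,0,0]]]'
python3 -m pendant '[[[0.05,0,0,0,0],[0.05,0,0,0,0],[0.05,0,0,0,0],[0.05,0,0,0,0],[0.05,0,0,0,0],[0.05,0,0,0,0],[0.05,0,0,0,0]]]'
python3 -c "
from h import *
print(jaw())"
```

```text
time_s: 14.37
eef_pos: [0.5415, 0.2781, 0.0398]
orientation: [-0.008, 3.14, -0.003]
force: [-0.2, -0.2, -1.4]
gripper_width: 0.0877
time_s: 14.95
eef_pos: [0.5432, 0.2787, 0.0445]
orientation: [-0.007, 3.136, 0.002]
force: [-0.9, -0.1, -2.3]
gripper_width: 0.0646
(array([0.5432, 0.2787, 0.0445]), np.float64(90.26), array([ 0.006,  0.001, -1.   ]), 0.06455999192004788, array([-0.9, -0.1, -2.3]), array([ 0.8 ,  0.4 , -0.34,  0.  , -0.83, -2.37]), 14.95)
```

```bash
python3 -m pendant '[[[0.05,0,0,-0.002,0]]]'; python3 -m pendant '[[[0.05,0,0,-0.002,0]]]'
python3 -m pendant '[[[0.0876,0,0,0,0],[0.0876,0,0,0,0],[0.0876,0,0,0,0],[0.0876,0,0,0,0],[0.0876,0,0,0,7],[0.0876,0,0,0,7],[0.0876,0,0,0,7],[0.0876,0,0,0,7]]]'
python3 -m pendant '[[[0.0876,0,0,0,7],[0.0876,0,0,0,7],[0.0876,0,0,0,7],[0.0876,0,0,0,7],[0.0876,0,0,0,7],[0.0876,0,0,0,7],[0.0876,0,0,0,7],[0.0876,0,0,0,7]]]'
python3 -c "
from h import *
print(jaw())"
```

```text
time_s: 15.03
eef_pos: [0.5434, 0.2791, 0.043]
orientation: [-0.007, 3.135, 0.003]
force: [0.5, 0.4, -2.5]
gripper_width: 0.0644
time_s: 15.12
eef_pos: [0.5443, 0.2791, 0.0421]
orientation: [-0.008, 3.133, 0.004]
force: [-0.1, -6.7, 14.4]
gripper_width: 0.0643
time_s: 15.78
eef_pos: [0.5449, 0.28, 0.0423]
orientation: [-0.782, 3.034, 0.009]
force: [0.8, 0.7, -0.5]
gripper_width: 0.0876
time_s: 16.45
eef_pos: [0.5445, 0.2808, 0.041]
orientation: [-2.144, 2.291, 0.015]
force: [-0.9, -0.6, -0.5]
gripper_width: 0.0874
(array([0.5445, 0.2808, 0.041 ]), np.float64(176.19), array([-0.004,  0.01 , -1.   ]), 0.08739887240129145, array([-0.9, -0.6, -0.5]), array([ 0.79,  0.41, -0.32, -0.01, -0.84, -0.85]), 16.45)
```

```bash
python3 -m pendant '[[[0.0876,-0.003,-0.0015,0,3.8],[0.05,0,0,0,0],[0.05,0,0,-0.0005,0],[0.05,0,0,-0.0005,0],[0.05,0,0,-0.0005,0],[0.05,0,0,-0.0005,0],[0.05,0,0,-0.0005,0],[0.05,0,0,-0.0005,0]]]'
python3 -c "
from h import *
print(jaw())"
```

```text
time_s: 17.12
eef_pos: [0.5415, 0.2799, 0.0386]
orientation: [-2.22, 2.218, 0.015]
force: [-2.5, -0.5, 5.1]
gripper_width: 0.0631
(array([0.5415, 0.2799, 0.0386]), np.float64(-179.96), array([-0.005,  0.009, -1.   ]), 0.06312559570047789, array([-2.5, -0.5,  5.1]), array([ 0.79,  0.4 , -0.33, -0.01, -0.83, -0.78]), 17.1167)
```

```bash
python3 -m pendant '[[[0.0876,0,0,0,0],[0.0876,0,0,0,0],[0.0876,0,0,0,0],[0.0876,0,0,0,0],[0.0876,0,0,0.03,0],[0.0876,0,0,0.035,0],[0.0876,0,-0.01,0.035,0],[0.0876,-0.0133,-0.035,0.01,0]]]'
python3 -m pendant '[[[0.0876,-0.0133,-0.037,0,0],[0.0876,-0.0133,-0.037,0,0],[0.0876,-0.0133,-0.037,0,0],[0.0876,-0.0133,-0.037,0,0],[0.0876,-0.0133,-0.037,0,0],[0.0876,-0.0133,-0.037,0,0],[0.0876,-0.0133,-0.037,0,0],[0.0876,-0.0133,-0.037,0,0]]]'
python3 -m pendant '[[[0.0876,-0.0133,-0.025,0,0],[0.0876,0,0,0,0]]]'
python3 -c "
from h import *
print(jaw())
im={n:robot.snapshot(n) for n in('scene','top')}
HUE['orange']=(3,14,170,40);HUE['blue']=(98,118,70,15)
for c in (('scene',),('top',)): print(fit(im,'blue',up(.01),[.5415,.279],22,c))
for c in (('scene',),): print(fit(im,'orange',up(0),[.393,-.123],22,c))"
```

```text
time_s: 17.78
eef_pos: [0.5277, 0.2358, 0.1467]
orientation: [2.217, -2.218, -0.014]
force: [1.1, -1.0, 1.4]
gripper_width: 0.0874
time_s: 18.45
eef_pos: [0.4175, -0.0681, 0.1515]
orientation: [-2.222, 2.213, 0.008]
force: [2.0, -0.5, -0.1]
gripper_width: 0.0874
time_s: 18.62
eef_pos: [0.4, -0.0983, 0.1515]
orientation: [-2.218, 2.217, 0.009]
force: [-0.6, -0.6, -0.5]
gripper_width: 0.0873
(array([ 0.4   , -0.0983,  0.1515]), np.float64(-179.98), array([-0.   ,  0.008, -1.   ]), 0.08728512450815229, array([-0.6, -0.6, -0.5]), array([ 0.23, -0.04, -0.61, -0.01, -1.01, -0.23]), 18.6167)
(array([0.54382202, 0.27893536]), np.float64(31.821526974197845), [np.float64(371.0)])
(array([0.54447905, 0.2786306 ]), np.float64(43.30789211570632), [np.float64(330.0)])
(array([ 0.391943  , -0.12034952]), np.float64(20.747026266669096), [np.float64(543.0)])
```

```bash
python3 -m pendant '[[[0.0876,-0.0066,-0.0235,-0.01,0],[0.0876,0,0,-0.03,0],[0.0876,0,0,-0.03,0],[0.0876,0,0,-0.025,0],[0.0876,0,0,-0.01,0],[0.05,0,0,0,0],[0.05,0,0,0,0],[0.05,0,0,0,0]]]'
python3 -m pendant '[[[0.05,0,0,0,0],[0.05,0,0,0,0],[0.05,0,0,0,0],[0.05,0,0,0,0],[0.05,0,0,0.02,0],[0.05,0,0,0.03,0],[0.05,0,0,0.035,0],[0.05,0.008,0.02,0.03,0]]]'
python3 -c "
from h import *
print(jaw())"
```

```text
time_s: 19.38
eef_pos: [0.4021, -0.116, 0.0456]
orientation: [-2.22, 2.206, -0.001]
force: [-1.4, 0.5, -0.1]
gripper_width: 0.073
time_s: 20.05
eef_pos: [0.407, -0.0962, 0.1624]
orientation: [-2.221, 2.211, 0.006]
force: [1.9, 1.7, -1.7]
gripper_width: 0.0631
(array([ 0.407 , -0.0962,  0.1624]), np.float64(-179.73), array([ 0.002,  0.008, -1.   ]), 0.06309805352057564, array([ 1.9,  1.7, -1.7]), array([ 0.24, -0.04, -0.58, -0.01, -1.03, -0.23]), 20.05)
```

```bash
python3 -m pendant '[[[0.05,0.013,0.0367,0.015,0],[0.05,0.013,0.0367,0.005,0],[0.05,0.013,0.0367,0,0],[0.05,0.013,0.0367,0,0],[0.05,0.013,0.0367,0,0],[0.05,0.013,0.0367,0,0],[0.05,0.013,0.0367,0,0],[0.05,0.013,0.0367,0,0]]]'
python3 -m pendant '[[[0.05,0.013,0.036,0,0],[0.05,0.01,0.03,0,0],[0.05,0,0,0,0],[0.05,0,0,0,0]]]'
cat > chk.py <<'E'
from h import *
j=jaw();print(j);s=j[0]
im={n:robot.snapshot(n) for n in('scene','top')}
HUE['orange']=(3,14,170,40);HUE['blue']=(98,118,70,15)
rz=s[2]-.0456
for c in (('scene',),('top',)): print(c,fit(im,'orange',up(rz),[s[0],s[1]-.005],26,c))
x,f,a=fit(im,'orange',lambda x:up(x[2])(x),[s[0],s[1]-.005,rz],26,('scene',));print('free z',x,f)
cv2.imwrite('pics/c.png',np.hstack([cv2.resize(im['scene'][110:220,220:360],(560,440),interpolation=2),cv2.resize(im['top'][150:260,120:180],(240,440),interpolation=2)])[:,:,::-1])
E
python3 chk.py
```

```text
time_s: 20.72
eef_pos: [0.5169, 0.2095, 0.1984]
orientation: [-2.194, 2.2, -0.009]
force: [1.0, -0.8, -1.0]
gripper_width: 0.0632
time_s: 21.05
eef_pos: [0.5425, 0.287, 0.198]
orientation: [-2.197, 2.193, -0.009]
force: [-0.5, -0.6, -1.7]
gripper_width: 0.0634
(array([0.5425, 0.287 , 0.198 ]), np.float64(-179.9), array([ 0.03 ,  0.022, -0.999]), 0.06335499429778625, array([-0.5, -0.6, -1.7]), array([ 0.81,  0.24, -0.18,  0.01, -1.12, -0.81]), 21.05)
('scene',) (array([0.54433106, 0.27695889]), np.float64(27.675515131077066), [np.float64(440.0)])
('top',) (array([0.53819145, 0.25357411]), np.float64(288.57666766512807), [np.float64(212.0)])
free z [0.54042489 0.2862498  0.14723727] 24.40639425416828
```

```bash
python3 -m pendant '[[[0.05,0,-0.002,-0.012,0],[0.05,0,0,-0.014,0],[0.05,0,0,-0.01,0],[0.05,0,0,-0.005,0],[0.05,0,0,0,0]]]'
sed -i 's/rz=s\[2\]-.0456/rz=.105 if s[2]<.16 else s[2]-.048/' chk.py; python3 chk.py
```

```text
time_s: 21.57
eef_pos: [0.5418, 0.2792, 0.1581]
orientation: [-2.189, 2.196, -0.009]
force: [0.2, 0.6, -1.8]
gripper_width: 0.063
(array([0.5418, 0.2792, 0.1581]), np.float64(179.82), array([ 0.033,  0.025, -0.999]), 0.06298776393771685, array([ 0.2,  0.6, -1.8]), array([ 0.8 ,  0.26, -0.24,  0.01, -1.03, -0.81]), 21.5667)
('scene',) (array([0.53594277, 0.28528746]), np.float64(20.94438482843232), [np.float64(428.0)])
('top',) (array([0.53719921, 0.24591337]), np.float64(263.72903833052595), [np.float64(181.0)])
free z [0.51726561 0.32904454 0.08221349] 13.287923875709755
```

View pics/c.png

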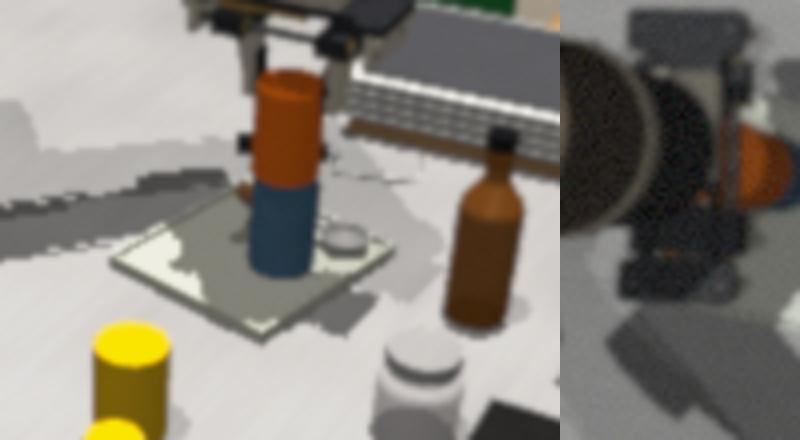

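```bash
python3 -m pendant '[[[0.05,-0.001,0.004,-0.002,0],[0.05,0,0,0,0]]]'; python3 -m pendant '[[[0.05,0,0,-0.002,0],[0.05,0,0,0,0]]]'; python3 -m pendant '[[[0.05,0,0,-0.0015,0],[0.05,0,0,0,0]]]'; python3 chk.py
```

```text
time_s: 21.83
eef_pos: [0.5421, 0.284, 0.1587]
orientation: [-2.187, 2.193, -0.01]
force: [-0.5, -0.3, -2.0]
gripper_width: 0.0631
time_s: 22.0
eef_pos: [0.5425, 0.2847, 0.1575]
orientation: [-2.186, 2.192, -0.01]
force: [-0.1, -1.4, -1.5]
gripper_width: 0.0631
time_s: 22.17
eef_pos: [0.5426, 0.2851, 0.1563]
orientation: [-2.186, 2.191, -0.01]
force: [-0.6, -0.2, -2.1]
gripper_width: 0.0636
(array([0.5426, 0.2851, 0.1563]), np.float64(179.85), array([ 0.038,  0.028, -0.999]), 0.06355921377199367, array([-0.6, -0.2, -2.1]), array([ 0.81,  0.26, -0.25,  0.01, -1.02, -0.81]), 22.1667)
('scene',) (array([0.53864736, 0.28797231]), np.float64(24.05938640663323), [np.float64(422.0)])
('top',) (array([0.5385984 , 0.25224595]), np.float64(274.8352058283097), [np.float64(172.0)])
free z [0.53844381 0.28879749 0.1037528 ] 23.530427656043642
```

```bash
python3 -m pendant '[[[0.05,-0.001,-0.0015,-0.0025,0],[0.05,0,0,-0.001,0]]]'; python3 -m pendant '[[[0.05,0,0,-0.0015,0]]]'; python3 -m pendant '[[[0.05,0,0,-0.0015,0]]]'; sed -i 's/rz=.*/rz=.101/' chk.py; python3 chk.py
```

```text
time_s: 22.43
eef_pos: [0.5418, 0.2837, 0.153]
orientation: [-2.186, 2.19, -0.011]
force: [-0.4, 0.3, -1.4]
gripper_width: 0.0632
time_s: 22.52
eef_pos: [0.5419, 0.2836, 0.1515]
orientation: [-2.185, 2.19, -0.011]
force: [1.1, 0.1, -1.4]
gripper_width: 0.0631
time_s: 22.6
eef_pos: [0.5418, 0.2835, 0.1498]
orientation: [-2.185, 2.19, -0.011]
force: [0.5, 0.1, -1.2]
gripper_width: 0.063
(array([0.5418, 0.2835, 0.1498]), np.float64(179.85), array([ 0.039,  0.029, -0.999]), 0.06302206342857597, array([ 0.5,  0.1, -1.2]), array([ 0.81,  0.27, -0.26,  0.01, -1.  , -0.81]), 22.6)
('scene',) (array([0.53899727, 0.28133691]), np.float64(22.84749330473527), [np.float64(423.0)])
('top',) (array([0.53685509, 0.25033213]), np.float64(274.60342811488647), [np.float64(167.0)])
free z [0.49369651 0.38252874 0.04228205] 4.066848036996337
```

```bash
for i in 1 2; do python3 -m pendant '[[[0.05,0,0,-0.001,0]]]' | grep -E 'eef|force'; done;  python3 chk.py | head -2
```

```text
eef_pos: [0.5419, 0.2835, 0.1487]
force: [-0.5, 0.1, -0.8]
eef_pos: [0.5419, 0.2835, 0.1475]
force: [-0.3, 0.3, -2.0]
(array([0.5419, 0.2835, 0.1475]), np.float64(179.85), array([ 0.038,  0.028, -0.999]), 0.06324065813004943, array([-0.3,  0.3, -2. ]), array([ 0.81,  0.27, -0.26,  0.01, -1.  , -0.81]), 22.8667)
('scene',) (array([0.54143011, 0.27823408]), np.float64(28.594747814572322), [np.float64(413.0)])
```

```bash
for i in 1 2 3; do python3 -m pendant '[[[0.05,0,0,-0.001,0]]]' | grep -E 'eef|force'; done;  python3 chk.py | head -2
```

```text
eef_pos: [0.5419, 0.2836, 0.1467]
force: [0.2, 0.8, -1.2]
eef_pos: [0.5422, 0.2838, 0.146]
force: [-2.2, 1.6, 6.0]
eef_pos: [0.5425, 0.2842, 0.1459]
force: [-4.0, 0.9, 9.3]
(array([0.5425, 0.2842, 0.1459]), np.float64(179.87), array([ 0.04 ,  0.03 , -0.999]), 0.06303078885110015, array([-4. ,  0.9,  9.3]), array([ 0.81,  0.27, -0.26,  0.01, -0.99, -0.81]), 23.2167)
('scene',) (array([0.54291217, 0.27639555]), np.float64(24.6038169853873), [np.float64(422.0)])
```

```bash
python3 -m pendant '[[[0.0876,0,0,0,0],[0.0876,0,0,0,0],[0.0876,0,0,0,0],[0.0876,0,0,0,0],[0.0876,0,0,0,0],[0.0876,0,0,0.02,0],[0.0876,0,0,0.035,0],[0.0876,0,0,0.035,0]]]'
python3 -m pendant '[[[0.0876,0.001,-0.035,0.01,0],[0.0876,0.001,-0.038,0,0],[0.0876,0,-0.038,0,0],[0.0876,0,-0.038,0,0],[0.0876,0,-0.038,0,0]]]'
cat > chk2.py <<'E'
from h import *
print(jaw())
im={n:robot.snapshot(n) for n in('scene','top')}
HUE['orange']=(3,14,170,40);HUE['blue']=(98,118,70,15)
o=[fit(im,'orange',up(.1),[.542,.279],26,c) for c in (('scene',),('top',))]
b=[fit(im,'blue',up(.01),[.5415,.279],26,('scene',))]
print(o,b)
cv2.imwrite('pics/d.png',np.hstack([cv2.resize(im['scene'][110:220,220:360],(560,440),interpolation=2),cv2.resize(im['top'][150:260,130:190],(240,440),interpolation=2)])[:,:,::-1])
E
python3 chk2.py
```

```text
time_s: 23.98
eef_pos: [0.5386, 0.2812, 0.2299]
orientation: [-2.194, 2.199, -0.009]
force: [0.4, 0.8, -0.4]
gripper_width: 0.0877
time_s: 24.4
eef_pos: [0.5441, 0.0964, 0.2492]
orientation: [-2.195, 2.178, -0.015]
force: [0.9, -0.5, 0.2]
gripper_width: 0.0879
(array([0.5441, 0.0964, 0.2492]), np.float64(-179.59), array([ 0.041,  0.028, -0.999]), 0.0879305564911479, array([ 0.9, -0.5,  0.2]), array([ 0.53,  0.1 , -0.23, -0.  , -1.2 , -0.52]), 24.4)
[(array([0.54327039, 0.27692506]), np.float64(36.63941788094844), [np.float64(403.0)]), (array([0.578875, 0.1165  ]), np.float64(0.0), [np.float64(0.0)])] [(array([0.54639435, 0.27257774]), np.float64(127.53238637128395), [np.float64(271.0)])]
```

View pics/d.png

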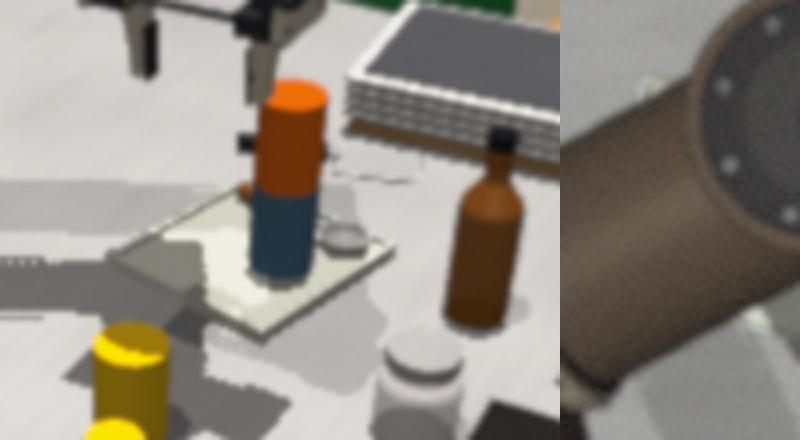

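```bash
python3 -m pendant '[[[0.0876,0,-0.03,-0.02,0],[0.0876,0,-0.035,-0.03,0],[0.0876,0,-0.02,-0.03,0],[0.0876,0,0,-0.02,0],[0.0876,0,0,0,0]]]'
cat >> chk2.py <<'E'
two=lambda x:np.vstack([cyl(np.array([x[0],x[1],.1]),[0,0,1])])
HUE['both']=0
for c in (('scene','top'),): print('both',fit(im,'orange',up(.1),[.542,.279],26,c)[:2])
E
python3 chk2.py
```

```text
time_s: 24.92
eef_pos: [0.5449, 0.0052, 0.1496]
orientation: [-2.183, 2.181, -0.021]
force: [-1.0, -0.1, -0.7]
gripper_width: 0.0877
(array([0.5449, 0.0052, 0.1496]), np.float64(180.0), array([ 0.049,  0.03 , -0.998]), 0.08768209716865998, array([-1. , -0.1, -0.7]), array([ 0.36,  0.16, -0.39, -0.01, -0.97, -0.35]), 24.9167)
[(array([0.54469373, 0.27912074]), np.float64(54.08127675317873), [np.float64(379.0)]), (array([0.54741504, 0.2830332 ]), np.float64(196.30733079231237), [np.float64(253.0)])] [(array([0.54511206, 0.2728446 ]), np.float64(127.00847815161684), [np.float64(272.0)])]
both (array([0.54516254, 0.28020873]), np.float64(252.3975226827322))
```

```bash
python3 -m pendant '[[[0.0876,0.003,-0.017,-0.02,0],[0.0876,0,0,-0.03,0],[0.0876,0,0,-0.03,0],[0.0876,0,0,-0.02,0],[0.0876,0,0,0,0]]]'; python3 -m pendant '[[[0.05,0,0,0,0],[0.05,0,0,0,0],[0.05,0,0,0,0],[0.05,0,0,0,0]]]'; python3 -m pendant '[[[0.05,0,0,0,0],[0.05,0,0,0,0],[0.05,0,0,0,0]]]'
python3 -c "
from h import *
print(jaw());im=robot.snapshot('scene');HUE['yellow']=(22,34,170,40)
print(fit({'scene':im},'yellow',up(0),[.548,-.012],16,('scene',)))
h=cv2.cvtColor(im,cv2.COLOR_RGB2HSV)
for v in (150,158,166,174): print(h[v,287:294].tolist())"
```

```text
time_s: 25.43
eef_pos: [0.5602, -0.0054, 0.062]
orientation: [-2.179, 2.156, -0.043]
force: [-0.6, -0.5, 0.4]
gripper_width: 0.0878
time_s: 25.77
eef_pos: [0.5641, -0.0024, 0.0685]
orientation: [-2.181, 2.148, -0.048]
force: [-0.5, -0.9, 1.1]
gripper_width: 0.0667
time_s: 26.02
eef_pos: [0.5663, -0.0016, 0.0721]
orientation: [-2.178, 2.143, -0.053]
force: [-0.8, -0.9, 0.4]
gripper_width: 0.0508
(array([ 0.5663, -0.0016,  0.0721]), np.float64(-179.17), array([ 0.084,  0.037, -0.996]), 0.05084446011307347, array([-0.8, -0.9,  0.4]), array([ 0.34,  0.26, -0.47, -0.01, -0.75, -0.32]), 26.0167)
(array([ 0.55518058, -0.00593349]), np.float64(78.31683820312585), [np.float64(497.0)])
[[12, 236, 108], [12, 239, 109], [13, 241, 109], [12, 232, 110], [12, 239, 110], [12, 237, 111], [12, 236, 110]]
[[7, 128, 80], [8, 154, 88], [9, 179, 97], [10, 188, 99], [10, 189, 101], [10, 194, 101], [10, 189, 101]]
[[113, 36, 57], [109, 48, 59], [105, 77, 60], [103, 109, 63], [103, 122, 65], [103, 126, 65], [103, 118, 65]]
[[26, 22, 80], [102, 36, 71], [102, 97, 66], [104, 116, 66], [103, 118, 65], [103, 120, 66], [103, 118, 65]]
```

```bash
python3 -m pendant '[[[0.0876,0,0,0,0],[0.0876,0,0,0,0],[0.0876,0,0,0,0],[0.0876,0,0,0,0],[0.0876,0,0,0,0],[0.0876,0,0,0.0415,0],[0.0876,0,0,0.0415,0],[0.0876,0,0,0.0415,0]]]'; python3 -m pendant '[[[0.0876,0,0,0.0415,0],[0.0876,0,0,0,0]]]'
cat > chk3.py <<'E'
from h import *
print(jaw());im={n:robot.snapshot(n) for n in('scene','top')};HUE['yellow']=(22,34,170,40)
print(fit(im,'yellow',up(0),[.552,-.01],18,('scene',)))
def tl(x): 
    ax=np.array([x[2],x[3],1.]);ax/=np.linalg.norm(ax);return cyl(np.array([x[0],x[1],0]),ax)
print(fit(im,'yellow',tl,[.552,-.01,0,0],18,('scene',)))
HUE['orange']=(3,14,170,40);HUE['blue']=(98,118,60,15)
print(fit(im,'orange',up(.1),[.543,.279],26,('scene',)), fit(im,'blue',up(.01),[.543,.279],26,('scene',)))
E
python3 chk3.py
```

```text
time_s: 26.73
eef_pos: [0.5589, -0.0034, 0.1893]
orientation: [-2.188, 2.159, -0.036]
force: [1.7, 1.2, -0.7]
gripper_width: 0.0868
time_s: 26.9
eef_pos: [0.5624, -0.0035, 0.2414]
orientation: [-2.183, 2.151, -0.048]
force: [2.1, 1.7, 0.3]
gripper_width: 0.0873
(array([ 0.5624, -0.0035,  0.2414]), np.float64(-179.23), array([ 0.076,  0.033, -0.997]), 0.0872711031729936, array([2.1, 1.7, 0.3]), array([ 0.34,  0.1 , -0.24, -0.01, -1.14, -0.32]), 26.9)
(array([ 0.55024275, -0.01473902]), np.float64(17.80396174886701), [np.float64(550.0)])
(array([ 0.54684617, -0.01132648,  0.09320345, -0.07813973]), np.float64(14.807775629407974), [np.float64(550.0)])
(array([0.54249707, 0.27746924]), np.float64(22.872945209035848), [np.float64(423.0)]) (array([0.54792961, 0.26896259]), np.float64(118.12068552007686), [np.float64(283.0)])
```

```bash
python3 -m pendant '[[[0.0876,-0.04,0,0,0],[0.0876,-0.04,0,0,0],[0.0876,-0.04,0,0,0]]]'; python3 -c "
from h import *
print(jaw()[:3])"; python3 -m pendant '[[[0.0876,0,0,0,0],[0.0876,0,0,0,0]]]'>/dev/null; python3 -c "
from h import *
print(jaw()[:3])"; python3 -m pendant '[[[0.0876,0.008,0,0,0],[0.0876,0.008,0,0,0],[0.0876,0.008,0,0,0],[0.0876,0.008,0,0,0]]]'>/dev/null; python3 -c "
from h import *
print(jaw()[:3])"
```

```text
time_s: 27.25
eef_pos: [0.4404, -0.0033, 0.2274]
orientation: [-2.191, 2.166, -0.032]
force: [-0.6, 0.7, 1.7]
gripper_width: 0.088
(array([ 0.4404, -0.0033,  0.2274]), np.float64(-179.41), array([ 0.057,  0.028, -0.998]))
(array([ 0.4324, -0.0046,  0.2252]), np.float64(-179.39), array([ 0.054,  0.029, -0.998]))
(array([ 0.466 , -0.0047,  0.2236]), np.float64(-179.35), array([ 0.052,  0.029, -0.998]))
```

```bash
python3 -m pendant '[[[0.0876,-0.041,0,0,0],[0.0876,-0.041,0,0,0],[0.0876,0,0,0,0],[0.0876,0.01,0,0,0],[0.0876,0.012,0,0,0],[0.0876,0.012,-0.001,-0.005,0],[0.0876,0.012,-0.001,-0.005,0],[0.0876,0.012,-0.001,-0.005,0]]]'; python3 -m pendant '[[[0.0876,0.012,-0.001,-0.008,0],[0.0876,0.012,-0.001,-0.008,0],[0.0876,0.012,-0.001,-0.008,0],[0.0876,0.012,-0.001,-0.008,0],[0.0876,0.012,-0.001,-0.008,0],[0.0876,0.01,0,-0.008,0]]]'; python3 -c "
from h import *
print(jaw()[:3])"
```

```text
time_s: 28.42
eef_pos: [0.4549, -0.0071, 0.2017]
orientation: [-2.202, 2.183, -0.02]
force: [0.5, 0.3, -0.0]
gripper_width: 0.0876
time_s: 28.92
eef_pos: [0.5437, -0.0151, 0.1465]
orientation: [-2.201, 2.19, -0.021]
force: [0.2, 0.2, 0.8]
gripper_width: 0.0872
(array([ 0.5437, -0.0151,  0.1465]), np.float64(-179.74), array([ 0.035,  0.016, -0.999]))
```

```bash
python3 -m pendant '[[[0.0876,0.004,0.002,-0.008,0],[0.0876,0,0,-0.011,0],[0.0876,0,0,-0.012,0],[0.0876,0,0,-0.012,0],[0.0876,0,0,-0.012,0],[0.0876,0,0,-0.012,0],[0.0876,0,0,-0.012,0],[0.0876,0,0,-0.01,0]]]'; python3 -c "
from h import *
print(jaw()[:3])"
```

```text
time_s: 29.58
eef_pos: [0.5611, -0.0168, 0.0428]
orientation: [-2.2, 2.203, -0.018]
force: [-1.7, 0.1, 1.0]
gripper_width: 0.0875
(array([ 0.5611, -0.0168,  0.0428]), np.float64(179.93), array([ 0.028,  0.012, -1.   ]))
```

```bash
python3 -m pendant '[[[0.0876,-0.006,0.002,0,0],[0.0876,-0.006,0.002,0,0],[0.0876,0,0,0,0]]]';python3 -m pendant '[[[0.05,0,0,0,0],[0.05,0,0,0,0],[0.05,0,0,0,0],[0.05,0,0,0,0]]]'; python3 -m pendant '[[[0.05,0,0,0,0],[0.05,0,0,0,0]]]'; python3 chk3.py
```

```text
time_s: 29.83
eef_pos: [0.548, -0.0138, 0.0382]
orientation: [-2.202, 2.209, -0.013]
force: [0.7, -0.5, 0.8]
gripper_width: 0.0876
time_s: 30.17
eef_pos: [0.5499, -0.0129, 0.0408]
orientation: [-2.201, 2.205, -0.017]
force: [-0.4, -0.6, -0.3]
gripper_width: 0.0664
time_s: 30.33
eef_pos: [0.5501, -0.0127, 0.0415]
orientation: [-2.2, 2.204, -0.018]
force: [0.3, -0.4, -2.4]
gripper_width: 0.0634
(array([ 0.5501, -0.0127,  0.0415]), np.float64(179.9), array([ 0.027,  0.011, -1.   ]), 0.06339729742685492, array([ 0.3, -0.4, -2.4]), array([ 0.33,  0.3 , -0.49, -0.  , -0.74, -0.33]), 30.3333)
(array([ 0.54980802, -0.01653512]), np.float64(33.98376030407087), [np.float64(529.0)])
(array([ 0.5497298 , -0.01244348,  0.00174181, -0.07456409]), np.float64(31.738092038980536), [np.float64(529.0)])
(array([0.54288647, 0.27771033]), np.float64(22.69621671264941), [np.float64(422.0)]) (array([0.54825696, 0.26841071]), np.float64(120.1792158935988), [np.float64(280.0)])
```

```bash
python3 -m pendant '[[[0.05,0,0,0.01,0],[0.05,0,0,0.02,0],[0.05,0,0,0.03,0],[0.05,0,0,0.035,0],[0.05,0,0,0.035,0],[0.05,0,0,0.035,0],[0.05,0,0,0.03,0],[0.05,0,0.005,0.02,0]]]';python3 -m pendant '[[[0.05,-0.001,0.015,0.01,0],[0.05,-0.001,0.025,0,0],[0.05,-0.001,0.03,0,0],[0.05,-0.001,0.03,0,0],[0.05,-0.001,0.03,0,0],[0.05,-0.001,0.03,0,0],[0.05,0,0.025,0,0],[0.05,0,0.02,0,0]]]'; python3 -c "
from h import *
print(jaw())"
```

```text
time_s: 31.1
eef_pos: [0.5416, -0.0107, 0.2637]
orientation: [-2.207, 2.215, -0.006]
force: [0.4, 0.2, -2.6]
gripper_width: 0.0627
time_s: 31.77
eef_pos: [0.5347, 0.1983, 0.2902]
orientation: [-2.188, 2.212, -0.017]
force: [0.6, -0.0, -2.2]
gripper_width: 0.0632
(array([0.5347, 0.1983, 0.2902]), np.float64(179.38), array([ 0.029,  0.013, -0.999]), 0.0632083137556712, array([ 0.6, -0. , -2.2]), array([ 0.7 ,  0.12, -0.12,  0.01, -1.3 , -0.72]), 31.7667)
```

Rim is about 0.249; move over the column and start descending slowly.

```bash
python3 -m pendant '[[[0.05,0.001,0.018,0,0],[0.05,0.001,0.018,-0.003,0],[0.05,0.001,0.015,-0.005,0],[0.05,0.001,0.012,-0.006,0],[0.05,0.001,0.01,-0.006,0],[0.05,0.001,0.005,-0.006,0],[0.05,0,0,-0.005,0],[0.05,0,0,0,0]]]'; python3 -c "
from h import *
print(jaw())"
```

```text
time_s: 32.43
eef_pos: [0.5386, 0.2835, 0.2582]
orientation: [-2.193, 2.208, -0.016]
force: [-1.1, -0.9, -1.7]
gripper_width: 0.0633
(array([0.5386, 0.2835, 0.2582]), np.float64(179.6), array([ 0.028,  0.013, -1.   ]), 0.06328289785131724, array([-1.1, -0.9, -1.7]), array([ 0.81,  0.2 , -0.09,  0.01, -1.25, -0.82]), 32.4333)
```

```bash
python3 -m pendant '[[[0.05,0.0035,-0.0045,-0.005,0],[0.05,0,0,-0.006,0],[0.05,0,0,-0.004,0],[0.05,0,0,0,0]]]'
cat > chk4.py <<'E'
from h import *
j=jaw();print(j);s=j[0];im={n:robot.snapshot(n) for n in('scene','top')};HUE['yellow']=(22,34,170,40);HUE['orange']=(3,14,170,40)
rz=max(s[2]-.0415,.19)
print(rz,fit(im,'yellow',up(rz),s[:2],26,('scene',)),fit(im,'orange',up(.1),[.543,.279],26,('scene',)))
cv2.imwrite('pics/e.png',np.hstack([cv2.resize(im['scene'][80:210,220:360],(560,520),interpolation=2),cv2.resize(im['top'][150:280,120:180],(240,520),interpolation=2)])[:,:,::-1])
E
python3 chk4.py
```

```text
time_s: 32.77
eef_pos: [0.5426, 0.2759, 0.2415]
orientation: [-2.191, 2.211, -0.017]
force: [0.1, -0.3, -2.1]
gripper_width: 0.063
(array([0.5426, 0.2759, 0.2415]), np.float64(179.47), array([ 0.028,  0.012, -1.   ]), 0.06297571534818719, array([ 0.1, -0.3, -2.1]), array([ 0.8 ,  0.21, -0.12,  0.01, -1.22, -0.81]), 32.7667)
0.19999999999999998 (array([0.53771545, 0.28500775]), np.float64(28.372382581527763), [np.float64(458.0)]) (array([0.54670285, 0.2695584 ]), np.float64(70.67975569750229), [np.float64(367.0)])
```

```bash
python3 -m pendant '[[[0.05,0,0.0025,-0.002,0],[0.05,0,0,-0.002,0],[0.05,0,0,0,0]]]'; for i in 1 2 3 ; do python3 -m pendant '[[[0.05,0,0,-0.0012,0]]]'| grep -E 'eef|force'; done; python3 chk4.py
```

```text
time_s: 33.12
eef_pos: [0.5434, 0.2791, 0.2393]
orientation: [-2.189, 2.209, -0.018]
force: [0.3, -1.1, -2.3]
gripper_width: 0.0634
eef_pos: [0.5435, 0.2793, 0.2384]
force: [0.5, -0.5, -1.4]
eef_pos: [0.5436, 0.2794, 0.2372]
force: [-0.3, 0.6, -1.8]
eef_pos: [0.5436, 0.2795, 0.236]
force: [-0.7, 0.2, -2.3]
(array([0.5436, 0.2795, 0.236 ]), np.float64(179.49), array([ 0.031,  0.015, -0.999]), 0.06286420258922043, array([-0.7,  0.2, -2.3]), array([ 0.8 ,  0.21, -0.12,  0.01, -1.2 , -0.82]), 33.3667)
0.19449999999999998 (array([0.54018759, 0.28688786]), np.float64(30.7164557610564), [np.float64(451.0)]) (array([0.54625318, 0.27047269]), np.float64(87.15724332279956), [np.float64(351.0)])
```

```bash
python3 -m pendant '[[[0.05,-0.001,-0.001,-0.001,0]]]'| grep -E 'eef|force';  for i in 1 2 3 ; do python3 -m pendant '[[[0.05,0,0,-0.001,0]]]'| grep -E 'eef|force'; done; python3 chk4.py
```

```text
eef_pos: [0.5426, 0.2786, 0.2349]
force: [-0.4, 0.0, -1.7]
eef_pos: [0.5424, 0.2784, 0.2338]
force: [0.1, -0.6, -1.0]
eef_pos: [0.5424, 0.2784, 0.2328]
force: [-0.8, -0.4, -1.6]
eef_pos: [0.5424, 0.2784, 0.2317]
force: [0.0, -0.0, -2.0]
(array([0.5424, 0.2784, 0.2317]), np.float64(179.49), array([ 0.031,  0.015, -0.999]), 0.06318982897450696, array([ 0., -0., -2.]), array([ 0.8 ,  0.21, -0.13,  0.01, -1.19, -0.82]), 33.8)
0.19019999999999998 (array([0.53839185, 0.28501414]), np.float64(32.091734648630556), [np.float64(447.0)]) (array([0.54706487, 0.26771736]), np.float64(102.98154241313249), [np.float64(336.0)])
```

```bash
for i in 1 2 3 ; do python3 -m pendant '[[[0.05,0,0,-0.0008,0]]]'| grep -E 'eef|force'; done; python3 chk4.py
```

```text
eef_pos: [0.5424, 0.2784, 0.2309]
force: [-0.3, 0.4, -0.4]
eef_pos: [0.5428, 0.2785, 0.2308]
force: [-1.0, -0.4, 5.8]
eef_pos: [0.543, 0.2786, 0.2308]
force: [-2.5, -0.8, 6.3]
(array([0.543 , 0.2786, 0.2308]), np.float64(179.52), array([ 0.033,  0.015, -0.999]), 0.06318421942066824, array([-2.5, -0.8,  6.3]), array([ 0.8 ,  0.21, -0.14,  0.01, -1.19, -0.82]), 34.15)
0.19 (array([0.53941182, 0.28436088]), np.float64(30.351047222089118), [np.float64(450.0)]) (array([0.5466369 , 0.27064467]), np.float64(108.98960567009308), [np.float64(332.0)])
```

View pics/e.png

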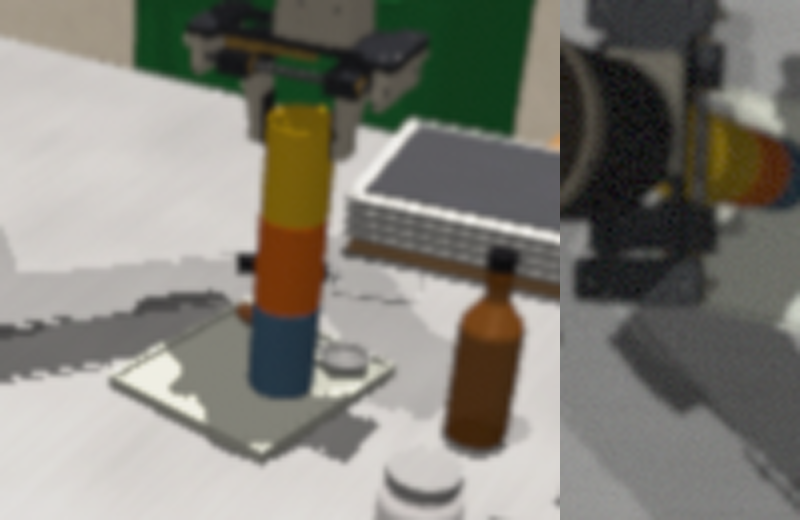

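```bash
python3 -m pendant '[[[0.0876,0,0,0,0],[0.0876,0,0,0,0],[0.0876,0,0,0,0],[0.0876,0,0,0,0],[0.0876,0,0,0,0],[0.0876,0,0,0.015,0],[0.0876,0,0,0.03,0],[0.0876,0,0,0.035,0]]]'
python3 -m pendant '[[[0.0876,0,0,0.03,0],[0.0876,0,-0.02,0.01,0],[0.0876,0,-0.035,0,0],[0.0876,0,-0.038,0,0],[0.0876,0,-0.038,0,0],[0.0876,0,-0.038,0,0],[0.0876,0,-0.038,0,0],[0.0876,0,0,0,0]]]'
cat > chk5.py <<'E'
from h import *
print(jaw());im={n:robot.snapshot(n) for n in('scene','top')}
HUE['yellow']=(22,34,150,40);HUE['orange']=(3,16,150,40);HUE['blue']=(98,120,60,15)
print('y',[fit(im,'yellow',up(.19),[.543,.279],26,(c,))[:2] for c in('scene','top')])
# whole column as single cylinders: edges of each colour at its own mid rows -> lateral centre in scene
for col,z in(('blue',.045),('orange',.145),('yellow',.235)):
    c=proj('scene',[.5425,.2785,z])[0];m=mask(im['scene'],col,c,26);r=int(round(c[1]))
    print(col,np.mean([np.nonzero(m[k])[0][[0,-1]].mean()-proj('scene',[.5425,.2785,z])[0][0] for k in range(r-4,r+5)]).round(2),np.nonzero(m[:,int(c[0])])[0][[0,-1]],proj('scene',[.5425,.2785,z+.045])[0],proj('scene',[.5425,.2785,z-.045])[0])
E
python3 chk5.py
```

```text
time_s: 34.92
eef_pos: [0.5396, 0.2765, 0.3037]
orientation: [-2.197, 2.217, -0.015]
force: [1.5, 0.8, 0.9]
gripper_width: 0.0878
time_s: 35.58
eef_pos: [0.541, 0.0651, 0.3533]
orientation: [-2.197, 2.202, -0.022]
force: [0.4, 0.5, 0.5]
gripper_width: 0.0879
(array([0.541 , 0.0651, 0.3533]), np.float64(179.84), array([ 0.032,  0.012, -0.999]), 0.08789849473816619, array([0.4, 0.5, 0.5]), array([ 0.48,  0.06, -0.04,  0.  , -1.43, -0.49]), 35.5833)
y [(array([0.5391557 , 0.28759482]), np.float64(20.399986550434043)), (array([0.653, 0.059]), np.float64(0.0))]
blue 0.06 [160 178] [290.85188262 156.97538007] [289.16306705 177.30311422]
orange -0.11 [137 158] [292.87469776 132.72358   ] [291.04693765 154.63229793]
yellow 0.38 [105 135] [294.84394508 109.21290211] [292.87469776 132.72358   ]
```

```bash
python3 -m pendant '[[[0.0876,-0.01,-0.035,0,0],[0.0876,-0.01,-0.035,0,0],[0.0876,-0.01,-0.035,0,0],[0.0876,-0.01,-0.035,0,0],[0.0876,-0.01,-0.035,0,0],[0.0876,-0.01,-0.025,0,0],[0.0876,0,0,0,0],[0.0876,0,0,0,0]]]'
cat > chk6.py <<'E'
from h import *
print(jaw());im={n:robot.snapshot(n) for n in('scene','top')};cv2.imwrite('pics/f.png',im['top'][:,:,::-1])
HUE['yellow']=(20,36,120,40);HUE['orange']=(2,17,120,40)
for c in('scene','top'):
    print(c,'y',fit(im,'yellow',up(.19),[.543,.279],26,(c,)),'o',fit(im,'orange',up(.1),[.543,.279],26,(c,))[:2])
    m=mask(im[c],'yellow',proj(c,[.543,.279,.28])[0],26)|mask(im[c],'orange',proj(c,[.543,.279,.15])[0],26)
    # joint fit of the visible yellow+orange silhouette, separate x,y for each
    ctr=proj(c,[.543,.279,.19])[0];b=(int(ctr[0])-40,int(ctr[1])-40,80,80)
    q=cv2.GaussianBlur((m/255.)[b[1]:b[1]+80,b[0]:b[0]+80],(0,0),1)
    f=lambda x:((cv2.GaussianBlur(np.maximum(sil(c,up(.19)(x[:2]),b),sil(c,up(.1)(x[2:]),b)),(0,0),1)-q)**2).sum()
    x0=np.array([.543,.279]*2);r=minimize(f,x0,method='Nelder-Mead',options=dict(initial_simplex=np.vstack([x0]+[x0+.006*e for e in np.eye(4)])));print('joint',r.x.round(4),r.fun)
E
python3 chk6.py
```

```text
time_s: 36.35
eef_pos: [0.481, -0.1311, 0.3499]
orientation: [-2.209, 2.192, -0.016]
force: [1.5, 0.2, -0.8]
gripper_width: 0.0874
(array([ 0.481 , -0.1311,  0.3499]), np.float64(-179.57), array([ 0.028,  0.013, -1.   ]), 0.08742532006465124, array([ 1.5,  0.2, -0.8]), array([ 0.12, -0.02, -0.12, -0.01, -1.44, -0.11]), 36.35)
scene y (array([0.5397862 , 0.28626461]), np.float64(12.883825265327102), [np.float64(501.0)]) o (array([0.55035018, 0.25830242]), np.float64(84.41772011209795))
joint [0.5399 0.2859 0.5416 0.2793] 38.58056443501327
top y (array([0.54280025, 0.27920113]), np.float64(14.219263515441643), [np.float64(584.0)]) o (array([0.53362386, 0.24090941]), np.float64(317.5333015079307))
joint [0.542  0.277  0.5426 0.2809] 24.391511917751025
```

```bash
python3 -m pendant '[[[0.0876,0,0,0,0],[0.0876,0,0,0,0],[0.0876,0,0,0,0]]]'; python3 -c "
from cell import robot
print(robot.job_done(), robot.get_state()['time_s'])"
```

```text
time_s: 36.7
eef_pos: [0.4828, -0.1271, 0.3494]
orientation: [-2.216, 2.186, -0.015]
force: [-0.5, 0.9, 0.3]
gripper_width: 0.0879
the job is handed in; nothing more can be done
the job is handed in; nothing more can be done
```

The column stands on the tray, and I handed the job in at 36.7 s. The hand-in reports no verdict, so I can't confirm every limit was met.

**What I did:**
- **Turning the orange beaker:** I gripped it near its base and pivoted it against the drainer's end stop. I then stood it mouth-down on the worktop and centred it by squeezing it in two directions.
- **Stacking:** I found the blue beaker's centre by squeezing it lightly in two directions. I set the orange beaker on it at about 9 N on the wrist, then the yellow on top at about 6 N. I let go of both and moved the arm well clear.

**Last checks:**
- **Alignment:** Sideways in the scene view, the three beakers line up to about 0.5 px, roughly 1.5 mm.
- **Yellow on orange:** The top camera puts the yellow at (0.543, 0.279) and the orange at (0.543, 0.281). Fitting both beakers together in that camera moves the yellow to y = 0.277, so they are 2–4 mm apart.
- **Bystanders:** I saw nothing shifted in the pictures I viewed, but I did not measure them.

**What went wrong or disagreed:**
- The scene camera put the yellow about 7 mm further away in depth (y = 0.286), right at the limit. I trusted the top camera and the arm's own position (y = 0.2786), because the scene camera judges depth poorly at that height.
- Several camera fits of partly hidden beakers were poor, and I ignored them.
- The blue beaker moved about 4–8 mm when I squeezed it, against a limit of 25 mm.
- The first grips on the orange and the yellow slipped and had to be redone.

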